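Move the square enamelling blank to the empty rack with the lifter

ROBOT

A 6-joint arm with a two-finger parallel gripper is mounted at the origin on the work surface. World frame = base frame: x ahead of the robot, y to its left, z up, the work surface at z = 0. Lengths are in mm, angles in rad, forces in N, time in s.
With the tool pointing down it reaches from about 350 to 775 mm from the base axis. Payload 7.3 kg.
Tool frame: the origin (TCP) lies on the mounting face of the last link; the fingertips stand 178 mm ahead of it and the grasp point (between the pads) lies 159 mm ahead of it; z points along the fingers, y is the line along which they close (so a half turn about z gives the same grasp; the last joint's range is limited). The gripper opens to 92 mm and grips with 3 to 60 N. Pads are 19 mm wide; open, the fingers measure 130 mm over their backs; the gripper's body (75 mm by 190 mm) begins 47 mm behind the grasp point.
Start: joints at [0.968, 0.342, 1.524, -0, 1.275, -0.146], TCP at [231.546, 471.184, 404.741] pointing down, gripper open.
Joint ranges: [-2.53, 2.53], [-0.77, 2.02], [0.04, 2.7], [-1, 4.14], [0.28, 2.66], [-3.11, 3.11]. Speed limits (rad/s): [2.57, 2.57, 3.14, 3.14, 3.14, 3.14].

INTERFACE

Orientations are given as [roll, pitch, yaw] about the fixed x, y, z axes, in that order (R = Rz(yaw) Ry(pitch) Rx(roll)).
In Python, from plant import bot, workorder, capture gives the robot as it stands (bot), with the cameras as plain functions and the job (workorder).
- The arm moves only by the tool shift_gripper, called after "Call:" by a JSON object that holds its "method" and its "body". Schema: {"type":"object","properties":{"rows":{"type":"array","items":{"type":"number"},"minItems":5,"maxItems":25},"only":{"type":"string"},"quiet":{"type":"boolean"},"lines":{"type":"string"}},"required":["rows"],"additionalProperties":false}. rows is one flat list of numbers that holds 1 to 5 rows one after another, with no inner brackets; each row has 5 numbers: the finger opening in mm, then dx, dy, dz in units of 50 mm, then a turn about the tool's z in rad; each row is the pose to reach, as a shift and turn from the pose commanded when the call began, along the tool's axes at that moment; what a row does not reach only later rows make up. A row lasts 1/8 s, in which the tool goes at most 62.5 mm and 0.188 rad, less where a joint would pass 70% of its speed; a pose out of reach is approached as far as the arm can. The fingers move at their own pace and stop on an object; the grip force is fixed at half the most. Time passes only in rows, so rows that do not move let the fingers close. The tool returns the time, the measured TCP pose, the force, the opening and the grip force at its end. only (a regular expression) keeps the lines of the reply that match it, lines (a string "A,B") keeps lines A to B, and quiet returns only ok. Input that does not fit is refused with a message, and nothing moves.
- bot.get_obs(): the state, without advancing time (a new reading comes with each control period).
- capture(name): name is "scene" or "side" or "wrist"; returns a dict with "color" (480x640x3 uint8, red, green, blue), "K" (3x3 intrinsics, pixels), "k1" (the pictures are not rectified: a ray, as slopes to the right and down, at radius r is drawn at 1 + k1 r^2 times it, then the intrinsics apply), "R" (3x3) and "t" (3): a world point X has camera coordinates R X + t. Camera axes: x right, y down, z forward; pixel columns grow to the right and rows downward; lengths in mm; the calibration is good to about 2 mm. A picture is of the moment at which its call begins. There is no depth.
- workorder.close_job(): hands the job in; it is judged then, once.
The state is a dict: "time": time; "joint_positions": joint angles; "dq": joint speeds; "tau": joint torques, N m; "tool_pos": TCP position; "tcp_rot": TCP orientation; "contact_force": force on the tool from outside, world axes, zero at the start; "moment": the same for the moment, N m; "grip_width": finger opening in mm; "finger_force": force on a finger pad.
Only numpy, scipy, OpenCV 4.12 (cv2) and the standard library are available. Lean on these libraries where they do the work, as an engineer would, in place of code of your own. Each camera call takes 0.05 s, during which the arm holds its last target. There are 200 camera calls.

TASK

The aluminium blanks have been degreased for enamelling and must not be touched by the gripper. Pick up the lifter by its wooden handle, slide its blade under the square blank, lift it off its stand and, keeping it level, set it centred and square on the empty steel rack. Then draw the lifter right out of the rack and stand it back on the open bench on its blade and heel; leave the round blank where it is.

Things in the scene. Friction and masses are not known exactly. Their poses are not given: they have to be found in the camera images.
- lifter: Steel spatula, wooden handle, 250 g, stands on blade and heel. Origin: bench level below mid-handle; x to blade tip (near world +x), z up. mm: handle x -60..60, 20 wide (y), z 36..58; grip from above at x 0, z 47, closing along y, 40 N+. Blade x 60..150, 44 wide, z 0..3. Upright neck at x 56..60. Heel under handle's rear, x -60..-48, 36 wide, down to z 0. Use it with x level.
- plate: SQUARE aluminium blank 100x100x4 mm, 110 g. Origin: centre of underside, z up, x within 0.25 rad of world +x. Lies on a fixed stand (centred within 5 mm, 3 deg): two terracotta rails along x, 100 long, 20 wide, tops 40 mm above bench, 70 mm clear channel between over a 5 mm base plate. Channel open at both ends: blade goes in under the blank from the robot's side, along +x.
- rack: EMPTY steel rack, fixed; shaped like the blanks' stands: two rails along x, 100 long, 20 wide, tops 40 mm above bench, outer width 110, 70 mm clear channel between, open at both ends, 5 mm base plate. Origin: centre of its underside on the bench; x along the channel away from the robot (within 0.2 rad of world +x), z up. A blank rests across both rails, underside at 40 mm.
- disc: ROUND aluminium blank, 100 mm diameter, 4 mm thick, lying on another terracotta stand like the square one's; stays where it is. Origin: centre of its underside.

How it is judged (in metres and radians):
On the way:
1. the square blank is carried on the lifter, clear of its stand (height (world z) of plate above 0.055 m and contact force between lifter and plate above 0.3 N), for 0.2 s.
At the end, for the whole second after the job is handed in: The square blank lies level on both rails of the rack, its centre within 20 mm of the rack's centre and its sides within 0.2 rad (11 degrees) of the rack's, at rest; the lifter stands upright on the bench on its blade and heel, at rest, out of the rack (horizontal distance between plate and rack below 0.02 m and height (world z) of plate between 0.036 and 0.044 m and angle between plate's own z axis and vertical below 0.06 rad and (angle between the x axis of plate and the x axis of rack, either way round below 0.2 rad or angle between the y axis of plate and the x axis of rack, either way round below 0.2 rad) and linear speed of each of plate, lifter below 0.02 m/s and height (world z) of lifter below 0.006 m and angle between lifter's own z axis and vertical below 0.1 rad and contact force between lifter and rack below 0.1 N and (x of rack in the frame of lifter above 0.198 m or x of rack in the frame of lifter below -0.11 m or y of rack in the frame of lifter above 0.075 m or y of rack in the frame of lifter below -0.075 m)); the robot touches nothing.
It fails at once if the gripper touches a blank (contact force between any of the fingers, the arm and plate above 0.2 N or contact force between any of the fingers, the arm and disc above 0.2 N).
It fails at once if the square blank is tipped by more than 0.35 rad (20 degrees) (angle between plate's own z axis and vertical above 0.35 rad).
It fails at once if the round blank is moved by more than 15 mm (distance of disc from where it was at the start of the episode above 0.015 m).
It also fails if it takes over 72 s, if anything falls off the work surface, if the arm or the gripper's body presses on something with over 40 N, if the wrist force passes 120 N, or if a joint passes its speed limit or range.

## Working session

There is one attempt and no reset: what is moved stays moved. The work goes in short steps, Python scripts to look and compute and a tool call to move; the robot and the scene stay as the last step left them, time stands still between calls to the robot, and variables do not carry over. Pictures are saved under pics/ and viewed, at most 13 in all, crops included, and the job is handed in when it is done.

```bash
ls; mkdir -p pics
```

Run:
```python
from plant import bot, workorder, capture
import cv2,pickle
d={}
for n in("scene","side"):
    c=capture(n);d[n]=c
    cv2.imwrite(f"pics/{n}0.png",c["color"][:,:,::-1]);print(n,c["K"],c["k1"],c["R"],c["t"])
pickle.dump(d,open("cap0.pkl","wb"))
o=bot.get_obs();print(o["tool_pos"],o["tcp_rot"],o["time"],o["contact_force"])
```

```text
pics
plant.py
scene [[516.64222463   0.         313.94677216]
 [  0.         516.64222463 236.43462498]
 [  0.           0.           1.        ]] -0.12136186043903924 [[ 0.62783942  0.77831836 -0.00617955]
 [ 0.5388232  -0.44034987 -0.71816541]
 [-0.56168249  0.44756287 -0.695845  ]] [-365.85816147 -261.41169173 1286.88898223]
side [[453.80680197   0.         315.8497846 ]
 [  0.         453.80680197 239.10893385]
 [  0.           0.           1.        ]] 0.028703777843080584 [[-9.89614377e-01 -1.43745034e-01  8.66035272e-04]
 [-1.10421039e-01  7.56309987e-01 -6.44827417e-01]
 [ 9.20357477e-02 -6.38226111e-01 -7.64327713e-01]] [564.07840982  95.47859463 856.8539705 ]
[231.4639058  471.09178913 404.13143369] [-3.14027697e+00 -2.04064164e-04  2.68481433e+00] 0.1 [ 0.38197946 -0.33181755 -0.7875975 ]
```

View pics/scene0.png

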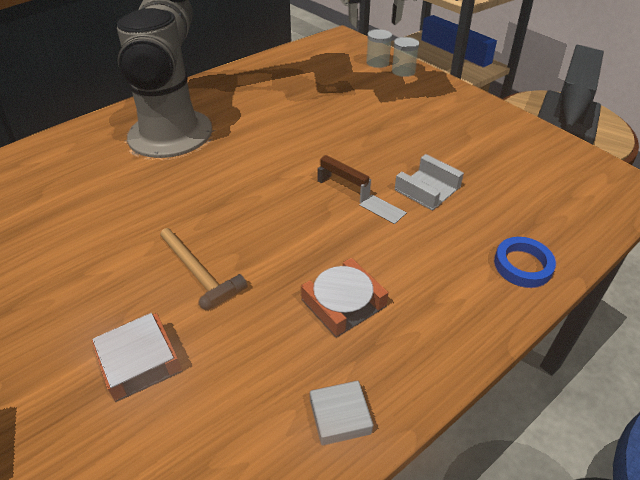

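View pics/side0.png

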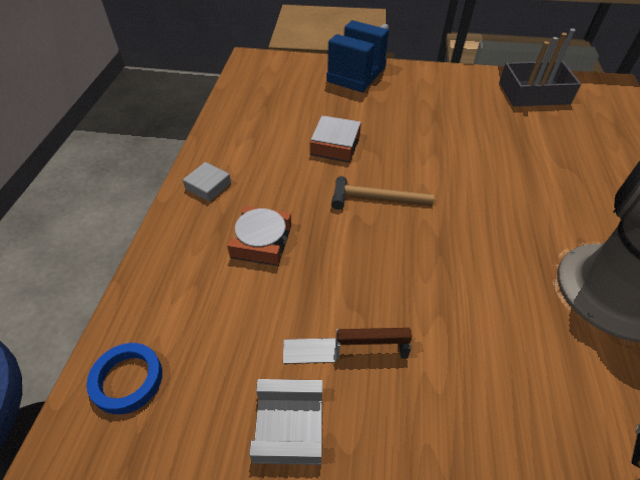

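Run:
```python
import cv2,pickle,numpy as np
d=pickle.load(open("cap0.pkl","rb"))
def crop(n,x0,y0,x1,y1,s): return cv2.resize(d[n]["color"][y0:y1,x0:x1,::-1],None,fx=s,fy=s,interpolation=cv2.INTER_CUBIC)
cv2.imwrite("pics/a.png",crop("side",245,320,420,470,4))
B=np.zeros((600,800,3),np.uint8)
B[:350]=crop("scene",310,150,470,220,5)
B[350:600,:250]=crop("scene",85,305,185,405,2.5)
B[350:570,300:580]=crop("side",300,110,370,165,4)
cv2.imwrite("pics/b.png",B)
```

```text
(no output)
```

View pics/a.png

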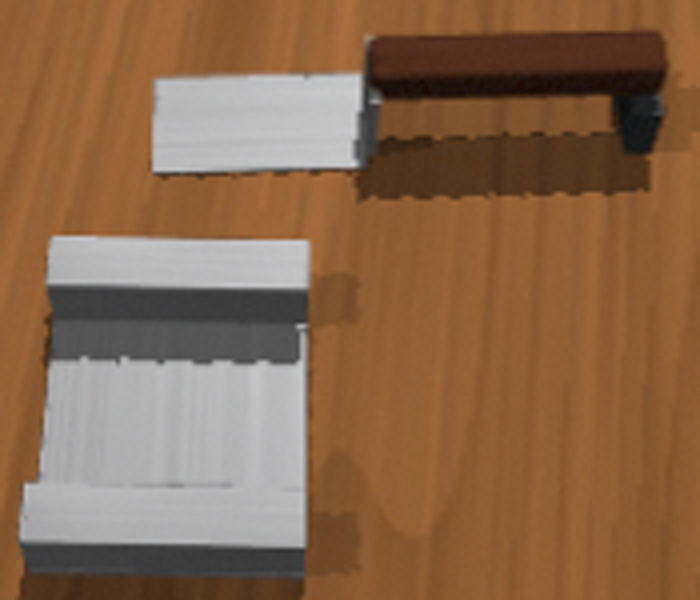

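View pics/b.png

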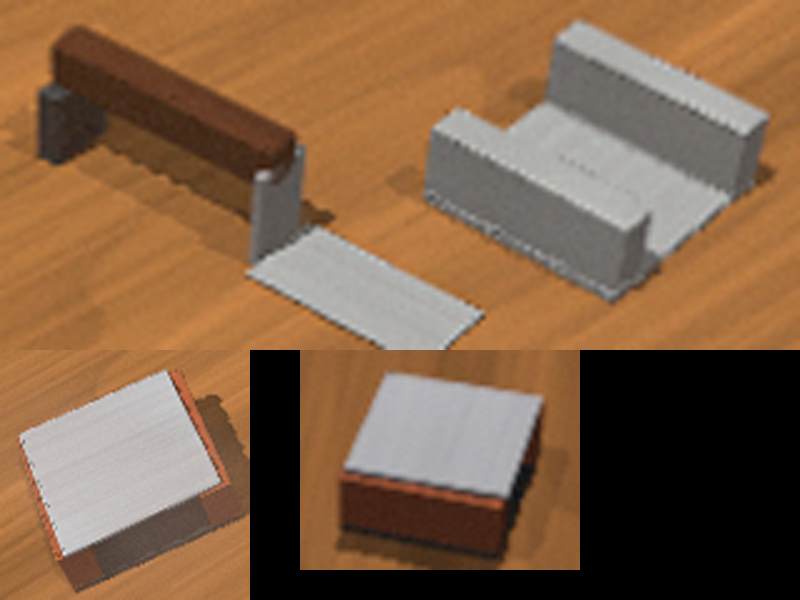

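Create h.py:
```python
import numpy as np, cv2
from scipy.optimize import least_squares
def proj(c,X):
    X=np.asarray(X,float)
    return cv2.projectPoints(X,cv2.Rodrigues(np.array(c["R"]))[0],np.array(c["t"],float),np.array(c["K"]),np.array([c["k1"],0,0,0,0.]))[0][:,0]
def place(p,P):
    c,s=np.cos(p[2]),np.sin(p[2]);P=np.asarray(P,float)
    return np.c_[p[0]+c*P[:,0]-s*P[:,1],p[1]+s*P[:,0]+c*P[:,1],P[:,2]+(p[3] if len(p)>3 else 0)]
def fit(obs,p0):  # obs: list of (cam, modelpts, pixels)
    f=lambda p:np.concatenate([(proj(c,place(p,P))-np.array(u)).ravel() for c,P,u in obs])
    r=least_squares(f,p0,x_scale=[10,10,.1,10][:len(p0)],loss="soft_l1")
    return r.x,f(r.x).reshape(-1,2)
```

Run:
```python
import pickle,numpy as np
from h import *
d=pickle.load(open("cap0.pkl","rb"));S,C=d["side"],d["scene"]
px=lambda L,x0,y0,s,ox=0,oy=0:(np.array(L)-[ox,oy]+.5)/s-.5+[x0,y0]
A=lambda L:px(L,245,320,4); B=lambda L:px(L,310,150,5)
sets={
"lifter":[(S,[(150,-22,3),(150,22,0),(60,22,3),(-60,-10,58),(60,-10,58),(-60,10,58),(60,10,58)],A([(155,78),(153,172),(358,167),(662,33),(372,38),(665,70),(371,80)])),
 (C,[(150,22,3),(60,22,3),(60,-22,3),(-60,10,58),(60,10,58),(60,-10,58)],B([(483,316),(318,228),(248,273),(78,27),(297,131),(262,160)]))],
"rack":[(S,[(50,-55,40),(-50,-55,40),(50,-35,40),(-50,-35,40),(50,35,40),(-50,35,40),(50,55,40),(-50,55,40)],A([(50,237),(309,241),(48,286),(308,290),(25,484),(306,489),(22,543),(305,548)])),
 (C,[(-50,-55,40),(-50,-35,40),(50,-55,40),(50,-35,40),(-50,35,40),(-50,55,40),(50,35,40),(50,55,40)],B([(430,127),(458,110),(625,228),(650,213),(553,40),(577,22),(745,135),(768,117)]))],
"plate":[(S,[(50,-50,44),(-50,-50,44),(-50,50,44),(50,50,44)],px([(388,374),(543,397),(505,497),(344,472)],300,110,4,300,350)),
 (C,[(-50,-50,44),(-50,50,44),(50,50,44),(50,-50,44)],px([(20,437),(168,371),(221,486),(62,556)],85,305,2.5,0,350))]}
for n,o in sets.items():
    for oo in(o,o[:1],o[1:]):
        p,r=fit(oo,[500.,0,0,0]); p3,r3=fit(oo,[500.,0,0])
        print(n,p.round(3),p3.round(3),np.abs(r3).mean().round(2))
    print(fit(o,[500.,0,0])[1].round(1).tolist())
```

```text
lifter [ 4.47990e+02  1.89187e+02  1.64000e-01 -2.86000e-01] [4.48024e+02 1.89240e+02 1.64000e-01] 0.72
lifter [ 4.48029e+02  1.85754e+02  1.62000e-01 -6.96700e+00] [4.47895e+02 1.89274e+02 1.62000e-01] 0.72
lifter [ 4.44706e+02  1.92774e+02  1.73000e-01 -4.42200e+00] [4.48452e+02 1.88960e+02 1.71000e-01] 0.68
[[-0.4, -0.4], [-0.5, 0.9], [2.0, 0.3], [-0.0, -0.8], [-1.2, -0.8], [1.2, 1.1], [-0.4, -0.2], [-0.1, 0.3], [-2.1, -0.6], [-0.8, 0.4], [-0.1, -0.8], [0.5, 0.8], [1.5, -0.5]]
rack [5.63758e+02 3.31588e+02 1.26000e-01 6.16000e-01] [5.63752e+02 3.31513e+02 1.26000e-01] 0.35
rack [ 5.64197e+02  3.29763e+02  1.27000e-01 -4.82700e+00] [5.63717e+02 3.31295e+02 1.27000e-01] 0.36
rack [ 5.59392e+02  3.38101e+02  1.22000e-01 -4.96700e+00] [5.63344e+02 3.32598e+02 1.21000e-01] 0.29
[[0.1, -0.2], [0.2, -0.1], [-0.7, 0.3], [0.3, 0.5], [-0.2, -0.2], [0.3, -0.2], [-1.2, 0.4], [0.4, 0.5], [-0.5, 0.6], [-0.4, -0.1], [-0.2, 1.4], [0.3, -0.1], [-0.4, 0.2], [-0.1, 0.1], [-0.4, 0.4], [0.0, -0.1]]
plate [ 5.73355e+02 -3.52760e+02 -1.36000e-01 -1.36800e+00] [ 5.73941e+02 -3.52622e+02 -1.36000e-01] 0.55
plate [ 5.73023e+02 -3.60635e+02 -1.26000e-01 -5.64500e+00] [ 5.72314e+02 -3.53071e+02 -1.25000e-01] 0.35
plate [ 5.69947e+02 -3.52136e+02 -1.39000e-01 -6.62100e+00] [ 5.75068e+02 -3.52662e+02 -1.39000e-01] 0.37
[[-0.8, -0.2], [-0.5, 0.7], [-0.3, 0.4], [-1.1, -0.8], [-0.8, -1.3], [-0.3, -0.4], [0.0, -0.8], [-0.2, 0.4]]
```

Add to h.py:
```python
from scipy.spatial.transform import Rotation as Ro
LIFT=[448.0,189.2,0.164];RACK=[563.7,331.5,0.126];PLATE=[573.6,-352.7,-0.136]
def at(p,x,y=0): return [p[0]+np.cos(p[2])*x-np.sin(p[2])*y,p[1]+np.sin(p[2])*x+np.cos(p[2])*y]
def go(x,y,z,yaw,show=True):
    "shift of the TCP along present tool axes and turn (tool x set to lifter -x, yaw+pi)"
    from plant import bot, workorder, capture
    o=bot.get_obs();R=Ro.from_euler("xyz",o["tcp_rot"]).as_matrix()
    d=R.T@(np.array([x,y,z])-o["tool_pos"]); t=-((yaw+np.pi-o["tcp_rot"][2]+np.pi)%(2*np.pi)-np.pi)
    print("shift",d.round(1),"turn",round(t,3),"| tcp",np.round(o["tool_pos"],1),np.round(o["tcp_rot"],3),"t",round(o["time"],2),"w",round(o["grip_width"],1),"F",np.round(o["contact_force"],1),"M",np.round(o["moment"],2))
```

```bash
python3 -c "
from h import *
go(*at(LIFT,5),306,LIFT[2])"
```

```text
shift [-322.8 -154.4   98.3] turn -0.621 | tcp [231.5 471.1 404.1] [-3.14  -0.     2.685] t 0.1 w 92.0 F [ 0.4 -0.3 -0.8] M [ 0.04 -0.02  0.05]
```

The rows are not in the units I measure in: shifts go in units of 50 mm. I convert before sending: -322 mm is -6.44, -320 mm is -6.4.

Call:
{"method": "shift_gripper", "body": {"rows": [60, -6.4, -3.08, 1.96, -0.62, 60, -6.44, -3.08, 1.96, -0.62, 60, -6.44, -3.08, 1.96, -0.62, 60, -6.44, -3.08, 1.96, -0.62, 60, -6.44, -3.08, 1.96, -0.62]}}

```text
time: 0.72
tool_pos: [407.2, 248.6, 326.8]
tcp_rot: [3.141, 0.0, -2.977]
contact_force: [0.7, 1.3, -0.4]
grip_width: 60.4
finger_force: 0.0
```

```bash
python3 -c "
from h import *
go(*at(LIFT,5),306,LIFT[2])"
```

```text
shift [-35.5 -65.3  20.7] turn 0.001 | tcp [407.2 248.6 326.8] [ 3.141  0.    -2.977] t 0.72 w 60.4 F [ 0.7  1.3 -0.4] M [ 0.04 -0.04  0.01]
```

Converted, -65.3 mm is -1.306, -35.5 mm is -0.71.

Call:
{"method": "shift_gripper", "body": {"rows": [60, -0.71, -1.306, 0.414, 0, 60, -0.71, -1.306, 0.414, 0, 60, -0.71, -1.306, 0.414, 0, 60, -0.71, -1.306, 0.414, 0], "quiet": true}}

```text
ok
```

Run:
```python
from h import *
from plant import bot, workorder, capture
go(*at(LIFT,5),206,LIFT[2])
c=capture("wrist");cv2.imwrite("pics/w1.png",c["color"][:,:,::-1])
P=place(LIFT,[(60,10,58),(60,-10,58),(-60,10,58),(-60,-10,58),(150,22,3),(150,-22,3)])
print(proj(c,P).round(0).tolist())
```

```text
shift [ -1.2  -2.8 100.9] turn 0.0 | tcp [451.3 192.5 306.9] [ 3.141  0.    -2.977] t 1.23 w 60.0 F [-0.3 -0.7 -0.6] M [0.05 0.02 0.03]
[[326.0, 334.0], [297.0, 334.0], [328.0, 153.0], [294.0, 153.0], [337.0, 391.0], [287.0, 391.0]]
```

View pics/w1.png

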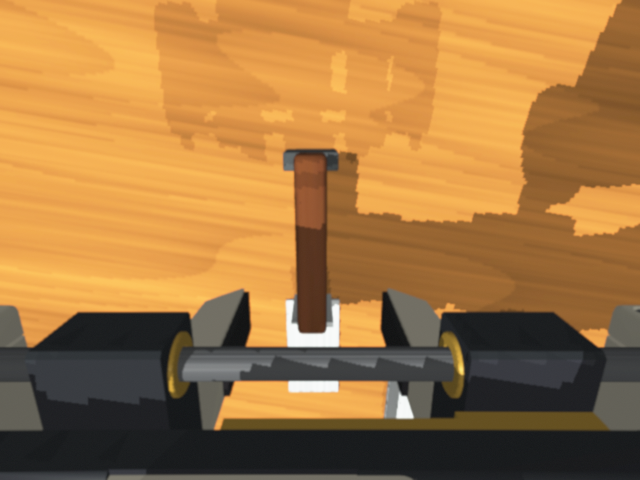

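The wrist view puts the handle at columns 296–326, rows 153–332, and the blade tip at row 391. All of these are within about 2 px of the prediction, so I'm descending.

Converted, 100.5 mm is 2.01, 80 mm is 1.6.

Call:
{"method": "shift_gripper", "body": {"rows": [60, -0.024, -0.056, 1, 0, 60, -0.024, -0.056, 1.6, 0, 60, -0.024, -0.056, 2.01, 0, 60, -0.024, -0.056, 2.01, 0, 60, -0.024, -0.056, 2.01, 0]}}

```text
time: 1.9
tool_pos: [453.7, 189.7, 207.1]
tcp_rot: [3.141, 0.002, -2.977]
contact_force: [0.4, -0.0, 0.5]
grip_width: 60.2
finger_force: 0.0
```

Call:
{"method": "shift_gripper", "body": {"rows": [0, 0, 0, 0, 0, 0, 0, 0, 0, 0, 0, 0, 0, 0, 0, 0, 0, 0, 0, 0, 0, 0, 0, 0, 0]}}

```text
time: 2.52
tool_pos: [453.6, 188.9, 206.1]
tcp_rot: [3.141, -0.0, -2.978]
contact_force: [1.1, -0.1, 0.5]
grip_width: 20.1
finger_force: 30.0
```

```bash
python3 -c "
from h import *
go(*at(LIFT,5),206,LIFT[2])"
```

```text
shift [0.5 1.2 0.1] turn -0.001 | tcp [453.6 188.9 206.1] [ 3.141 -0.    -2.978] t 2.52 w 20.1 F [ 1.1 -0.1  0.5] M [ 0.17 -0.07  0.06]
```

Call:
{"method": "shift_gripper", "body": {"rows": [0, 0, 0, -0.6, 0, 0, 0, 0, -1.4, 0, 0, 0, 0, -2, 0, 0, 0, 0, -2, 0]}}

```text
time: 3.02
tool_pos: [454.1, 189.0, 307.7]
tcp_rot: [3.141, 0.004, -2.978]
contact_force: [-0.2, 0.2, -2.9]
grip_width: 20.2
finger_force: 30.0
```

```bash
python3 -c "
from h import *
go(*at(PLATE,-235),306,PLATE[2])"
```

```text
shift [ 194.7 -484.6    0.7] turn 0.299 | tcp [454.1 189.  307.7] [ 3.141  0.004 -2.978] t 3.02 w 20.2 F [-0.2  0.2 -2.9] M [ 0.01 -0.04 -0.02]
```

Call:
{"method": "shift_gripper", "body": {"rows": [0, 0.38, -0.96, 0, 0.03, 0, 0.76, -1.94, 0, 0.06, 0, 1.16, -2.9, 0, 0.09, 0, 1.56, -3.88, 0, 0.12, 0, 1.96, -4.84, 0, 0.15], "quiet": true}}

```text
ok
```

Call:
{"method": "shift_gripper", "body": {"rows": [0, 0, -1.04, 0, 0.03, 0, 0, -2.08, 0, 0.06, 0, 0, -3.12, 0, 0.09, 0, 0, -4, 0, 0.13, 0, 0, -4, 0, 0.149]}}

```text
time: 4.28
tool_pos: [398.4, -268.3, 304.2]
tcp_rot: [3.141, -0.002, 3.001]
contact_force: [-0.0, 0.6, -3.2]
grip_width: 19.9
finger_force: 30.0
```

```bash
python3 -c "
from h import *
go(*at(PLATE,-235),306,PLATE[2])"
```

```text
shift [ 49.8 -60.1  -1.7] turn -0.004 | tcp [ 398.4 -268.3  304.2] [ 3.141e+00 -2.000e-03  3.001e+00] t 4.28 w 19.9 F [-0.   0.6 -3.2] M [ 0.07  0.01 -0.01]
```

Converted, 78 mm is 1.56, -60 mm is -1.2.

Call:
{"method": "shift_gripper", "body": {"rows": [0, 0.6, -0.7, 0, 0, 0, 1, -1.2, 0.2, 0, 0, 1, -1.2, 0.9, 0, 0, 1, -1.2, 1.56, 0, 0, 1, -1.2, 1.56, 0], "quiet": true}}

```text
ok
```

Call:
{"method": "shift_gripper", "body": {"rows": [0, 0, 0, 0, 0, 0, 0, 0, 0, 0]}}

```text
time: 5.15
tool_pos: [341.7, -318.5, 229.2]
tcp_rot: [-3.14, 0.002, 3.006]
contact_force: [-0.6, 0.4, -2.0]
grip_width: 19.7
finger_force: 30.0
```

Run:
```python
from h import *
from plant import bot, workorder, capture
go(*at(PLATE,-235),226,PLATE[2])
import pickle
B=np.zeros((480,800,3),np.uint8)
d={}
for n in("scene","side"):
    c=capture(n);d[n]=c
    print(n,proj(c,place(PLATE[:2]+[PLATE[2]],[(-90,22,23),(-90,-22,23),(-180,22,23),(-180,-22,23),(-180,10,78),(-300,10,78),(0,0,44)])).round(0).tolist())
    cv2.imwrite(f"pics/{n}1.png",c["color"][:,:,::-1])
pickle.dump(d,open("cap1.pkl","wb"))
s=d["side"]["color"][100:220,300:500,::-1];B[:480]=cv2.resize(s,None,fx=4,fy=4,interpolation=cv2.INTER_CUBIC)
cv2.imwrite("pics/c.png",B)
```

```text
shift [ 0.6 -2.4  3.2] turn 0.001 | tcp [ 341.7 -318.5  229.2] [-3.140e+00  2.000e-03  3.006e+00] t 5.15 w 19.7 F [-0.6  0.4 -2. ] M [ 0.01  0.02 -0.  ]
scene [[131.0, 311.0], [106.0, 321.0], [117.0, 276.0], [93.0, 286.0], [101.0, 258.0], [85.0, 218.0], [131.0, 348.0]]
side [[369.0, 150.0], [373.0, 139.0], [407.0, 156.0], [410.0, 145.0], [411.0, 134.0], [465.0, 143.0], [335.0, 131.0]]
```

View pics/c.png

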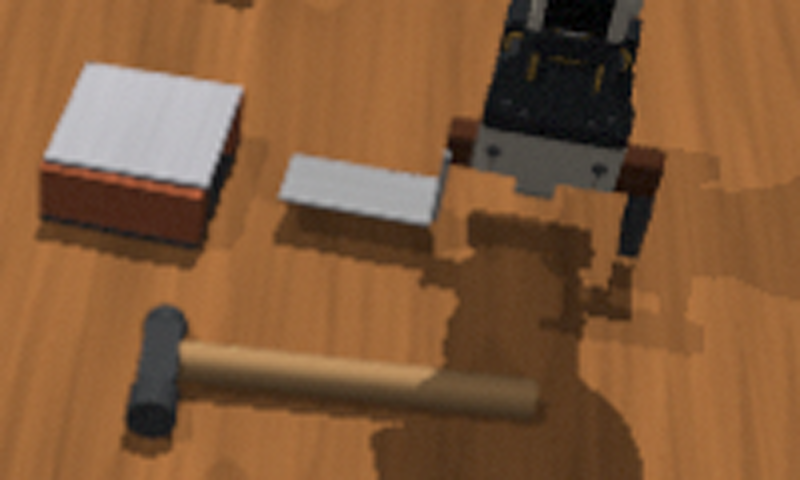

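The blade tip shows in the side view at about (369.5,149) and (373,139), which matches the prediction. It's level and lined up with the channel. I'm correcting the small offsets and sliding in.

Converted, -60 mm is -1.2, -48 mm is -0.96.

Call:
{"method": "shift_gripper", "body": {"rows": [0, 0.012, -0.048, 0.064, 0, 0, -0.3, -0.048, 0.064, 0, 0, -0.64, -0.048, 0.064, 0, 0, -0.96, -0.048, 0.064, 0, 0, -1.2, -0.048, 0.064, 0]}}

```text
time: 5.88
tool_pos: [401.7, -329.1, 224.8]
tcp_rot: [-3.142, 0.0, 3.006]
contact_force: [-0.7, -0.5, -2.2]
grip_width: 19.5
finger_force: 30.0
```

```bash
python3 -c "
from h import *
go(*at(PLATE,-112),226,PLATE[2])"
```

```text
shift [-61.5  -0.2  -1.2] turn 0.001 | tcp [ 401.7 -329.1  224.8] [-3.142  0.     3.006] t 5.88 w 19.5 F [-0.7 -0.5 -2.2] M [ 0.03 -0.01 -0.01]
```

Converted, -61 mm is -1.22, -60 mm is -1.2.

Call:
{"method": "shift_gripper", "body": {"rows": [0, -0.32, 0, -0.02, 0, 0, -0.64, 0, -0.02, 0, 0, -0.94, 0, -0.02, 0, 0, -1.2, 0, -0.02, 0, 0, -1.22, 0, -0.02, 0]}}

```text
time: 6.5
tool_pos: [461.6, -337.2, 225.7]
tcp_rot: [-3.142, 0.0, 3.007]
contact_force: [1.1, 0.7, -3.5]
grip_width: 19.6
finger_force: 30.0
```

Call:
{"method": "shift_gripper", "body": {"rows": [0, 0, 0, 0, 0, 0, 0, 0, 0, 0], "quiet": true}}

```text
ok
```

```bash
python3 - <<'E'
from h import *
from plant import bot, workorder, capture
go(*at(PLATE,-112),226,PLATE[2])
a=capture("side")["color"][100:175,300:450,::-1];b=capture("scene")["color"][200:420,50:250,::-1]
B=np.zeros((600,800,3),np.uint8);B[:300,:600]=cv2.resize(a,None,fx=4,fy=4);B[300:,500:773]=cv2.resize(b,(273,300))
cv2.imwrite("pics/d.png",B)
E
```

```text
shift [-2.2 -0.  -0.1] turn -0.0 | tcp [ 460.4 -337.2  225.9] [ 3.141 -0.     3.005] t 6.75 w 20.1 F [ 0.3  0.3 -2.5] M [ 0.06  0.02 -0.01]
```

View pics/d.png

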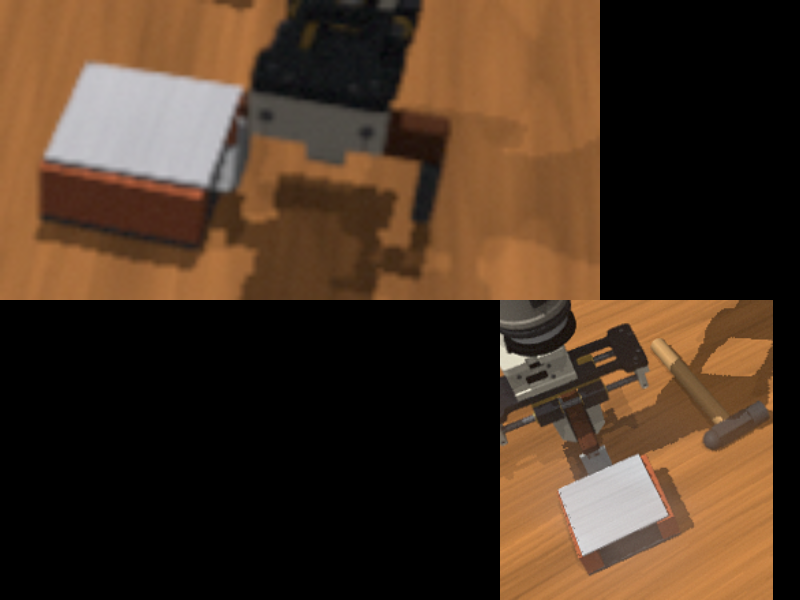

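The blade sits under the blank, between the rails, with the neck just clear of the blank's edge. I'm lifting slowly.

Call:
{"method": "shift_gripper", "body": {"rows": [0, 0, 0, -0.14, 0, 0, 0, 0, -0.26, 0, 0, 0, 0, -0.32, 0, 0, 0, 0, -0.38, 0, 0, 0, 0, -0.44, 0]}}

```text
time: 7.48
tool_pos: [460.7, -337.1, 247.8]
tcp_rot: [3.141, -0.001, 3.006]
contact_force: [0.4, 0.4, -4.2]
grip_width: 20.1
finger_force: 30.0
```

Call:
{"method": "shift_gripper", "body": {"rows": [0, 0, 0, -0.12, 0, 0, 0, 0, -0.32, 0, 0, 0, 0, -0.56, 0, 0, 0, 0, -0.84, 0, 0, 0, 0, -1.1, 0]}}

```text
time: 8.1
tool_pos: [460.9, -337.3, 304.2]
tcp_rot: [-3.141, 0.001, 3.006]
contact_force: [0.6, -1.1, -4.2]
grip_width: 19.6
finger_force: 30.0
```

Call:
{"method": "shift_gripper", "body": {"rows": [0, 0, 0, 0, 0, 0, 0, 0, 0, 0]}}

```text
time: 8.35
tool_pos: [460.7, -337.1, 302.7]
tcp_rot: [3.141, -0.0, 3.006]
contact_force: [-0.6, 0.5, -4.0]
grip_width: 19.6
finger_force: 30.0
```

Run:
```python
from h import *
from plant import bot, workorder, capture
go(*at(RACK,-240),306,RACK[2])
a=capture("side")["color"][80:175,300:450,::-1];b=capture("scene")["color"][200:420,50:250,::-1]
B=np.zeros((600,800,3),np.uint8);B[:380,:600]=cv2.resize(a,None,fx=4,fy=4);B[380:,600:800]=b
cv2.imwrite("pics/e.png",B)
```

```text
shift [220.3 614.3  -3. ] turn -0.262 | tcp [ 460.7 -337.1  302.7] [ 3.141 -0.     3.006] t 8.35 w 19.6 F [-0.6  0.5 -4. ] M [ 0.04  0.2  -0.05]
```

View pics/e.png

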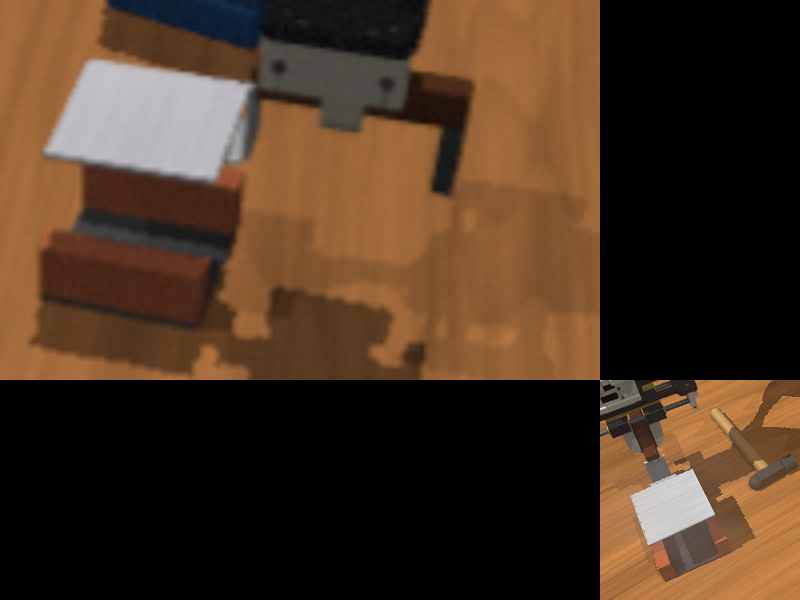

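The blank is carried level and clear of its stand, and the force rose by about 1 N. Next is a smooth carry across to the rack.

```bash
python3 -c "
from h import *
go(*at(RACK,-114),303,RACK[2])"
```

```text
shift [ 9.860e+01  6.469e+02 -1.000e-01] turn -0.262 | tcp [ 460.7 -337.1  302.3] [ 3.141e+00 -1.000e-03  3.006e+00] t 8.45 w 19.8 F [ 0.1  0.7 -3.5] M [0.04 0.19 0.01]
```

Call:
{"method": "shift_gripper", "body": {"rows": [0, 0, 0.08, 0, 0, 0, 0.04, 0.24, 0, 0, 0, 0.08, 0.48, 0, 0, 0, 0.16, 0.8, 0, 0, 0, 0.24, 1.2, 0, 0]}}

```text
time: 9.07
tool_pos: [456.9, -274.7, 302.9]
tcp_rot: [3.141, -0.0, 3.006]
contact_force: [-0.5, -0.1, -3.8]
grip_width: 19.9
finger_force: 30.0
```

Call:
{"method": "shift_gripper", "body": {"rows": [0, 0.08, 0.44, 0, -0.01, 0, 0.16, 0.92, 0, -0.02, 0, 0.26, 1.42, 0, -0.03, 0, 0.34, 1.92, 0, -0.04, 0, 0.44, 2.42, 0, -0.05]}}

```text
time: 9.7
tool_pos: [451.3, -151.3, 303.1]
tcp_rot: [3.141, 0.0, 3.057]
contact_force: [0.3, 0.2, -3.5]
grip_width: 19.8
finger_force: 30.0
```

```bash
python3 -c "
from h import *
go(*at(RACK,-114),303,RACK[2])"
```

```text
shift [4.030e+01 4.668e+02 1.000e-01] turn -0.211 | tcp [ 451.3 -151.3  303.1] [3.141 0.    3.057] t 9.7 w 19.8 F [ 0.3  0.2 -3.5] M [ 0.04  0.15 -0.04]
```

Converted, 125 mm is 2.5, 100 mm is 2.

Call:
{"method": "shift_gripper", "body": {"rows": [0, 0.04, 0.5, 0, -0.01, 0, 0.08, 1, 0, -0.02, 0, 0.12, 1.5, 0, -0.03, 0, 0.16, 2, 0, -0.04, 0, 0.2, 2.5, 0, -0.05], "quiet": true}}

```text
ok
```

Call:
{"method": "shift_gripper", "body": {"rows": [0, 0.04, 0.5, 0, -0.01, 0, 0.08, 1, 0, -0.02, 0, 0.12, 1.5, 0, -0.03, 0, 0.16, 2, 0, -0.04, 0, 0.2, 2.5, 0, -0.05]}}

```text
time: 10.95
tool_pos: [446.0, 99.0, 303.1]
tcp_rot: [3.141, 0.0, -3.126]
contact_force: [-0.5, -0.9, -3.3]
grip_width: 19.9
finger_force: 30.0
```

```bash
python3 -c "
from h import *
go(*at(RACK,-114),303,RACK[2])"
```

```text
shift [-8.000e+00  2.181e+02  2.000e-01] turn -0.111 | tcp [446.   99.  303.1] [ 3.141  0.    -3.126] t 10.95 w 19.9 F [-0.5 -0.9 -3.3] M [0.03 0.19 0.05]
```

Converted, 120 mm is 2.4, 98 mm is 1.96.

Call:
{"method": "shift_gripper", "body": {"rows": [0, -0.02, 0.5, 0, -0.01, 0, -0.04, 1, 0, -0.03, 0, -0.06, 1.5, 0, -0.05, 0, -0.08, 1.96, 0, -0.07, 0, -0.1, 2.4, 0, -0.085], "quiet": true}}

```text
ok
```

Call:
{"method": "shift_gripper", "body": {"rows": [0, 0.04, 0.4, 0, -0.007, 0, 0.08, 0.76, 0, -0.014, 0, 0.1, 1.1, 0, -0.02, 0, 0.12, 1.4, 0, -0.026, 0, 0.12, 1.64, 0, -0.026]}}

```text
time: 12.2
tool_pos: [435.9, 299.3, 302.9]
tcp_rot: [3.142, -0.0, -3.016]
contact_force: [0.7, 0.8, -4.3]
grip_width: 20.0
finger_force: 30.0
```

Call:
{"method": "shift_gripper", "body": {"rows": [0, 0, 0.1, 0, 0, 0, 0, 0.16, 0, 0, 0, 0, 0.2, 0, 0, 0, 0, 0.2, 0, 0]}}

```text
time: 12.7
tool_pos: [434.9, 308.2, 302.9]
tcp_rot: [3.142, 0.0, -3.017]
contact_force: [0.8, 0.2, -2.2]
grip_width: 20.1
finger_force: 30.0
```

```bash
python3 -c "
from h import *
go(*at(RACK,-114),303,RACK[2])"
```

```text
shift [-16.7   7.   -0.1] turn -0.001 | tcp [434.9 308.2 302.9] [ 3.142  0.    -3.017] t 12.7 w 20.1 F [ 0.8  0.2 -2.2] M [ 0.02  0.17 -0.01]
```

Call:
{"method": "shift_gripper", "body": {"rows": [0, -0.08, 0.04, 0, 0, 0, -0.18, 0.08, 0, 0, 0, -0.28, 0.12, 0, 0, 0, -0.33, 0.14, 0, 0, 0, -0.33, 0.14, 0, 0], "quiet": true}}

```text
ok
```

Call:
{"method": "shift_gripper", "body": {"rows": [0, 0, 0, 0, 0, 0, 0, 0, 0, 0], "quiet": true}}

```text
ok
```

```bash
python3 - <<'E'
from h import *
from plant import bot, workorder, capture
go(*at(RACK,-114),303,RACK[2])
Q=[(50,50,104),(50,-50,104),(-50,-50,104),(-50,50,104)]
B=np.zeros((600,800,3),np.uint8)
for n,x0,y0,w,h,s,oy in(("side",230,350,250,130,2.4,0),("scene",330,90,180,115,2.4,320)):
    c=capture(n);q=proj(c,place(RACK,Q));print(n,q.round(1).tolist(),((q-[x0,y0]+.5)*s-.5+[0,oy]).round().tolist())
    a=cv2.resize(c["color"][y0:y0+h,x0:x0+w,::-1],None,fx=s,fy=s,interpolation=cv2.INTER_CUBIC)
    B[oy:oy+a.shape[0],:a.shape[1]]=a
cv2.imwrite("pics/f.png",B)
E
```

```text
shift [-0.4 -0.2 -0.1] turn -0.001 | tcp [450.2 317.3 302.9] [ 3.142 -0.    -3.016] t 13.57 w 20.1 F [-1.2  0.9 -4.2] M [0.01 0.17 0.02]
side [[244.0, 437.3], [252.6, 363.6], [322.6, 364.8], [321.9, 438.7]] [[34.0, 210.0], [55.0, 33.0], [223.0, 36.0], [221.0, 214.0]]
scene [[467.7, 149.1], [440.8, 170.0], [399.7, 149.5], [427.6, 130.5]] [[331.0, 463.0], [267.0, 513.0], [168.0, 464.0], [235.0, 418.0]]
```

View pics/f.png

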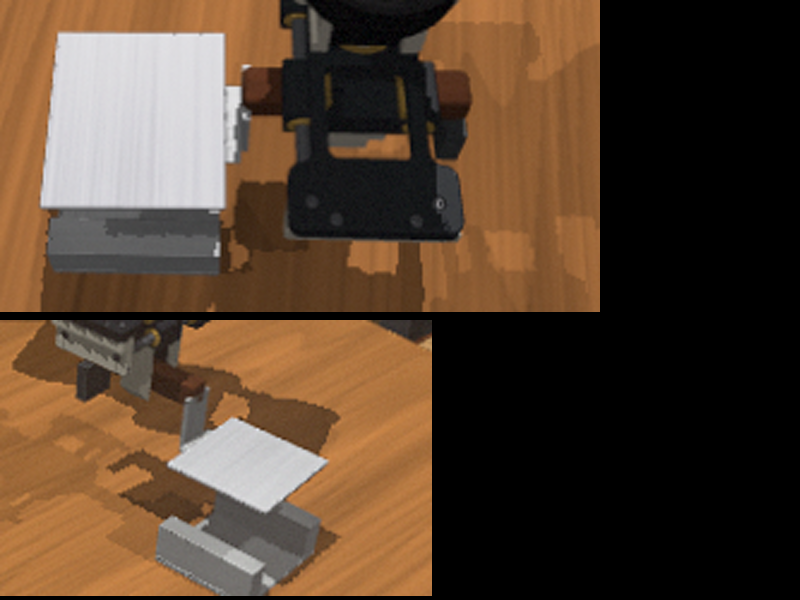

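The blank's corners sit within about 2–3 px of the predicted centred pose, so it's only 2 mm short in x. I'm lowering it with that correction.

Call:
{"method": "shift_gripper", "body": {"rows": [0, -0.02, 0, 0.16, 0, 0, -0.04, 0, 0.4, 0, 0, -0.048, 0, 0.66, 0, 0, -0.048, 0, 0.86, 0, 0, -0.048, 0, 1, 0], "quiet": true}}

```text
ok
```

Call:
{"method": "shift_gripper", "body": {"rows": [0, 0, 0, 0.08, 0, 0, 0, 0, 0.14, 0, 0, 0, 0, 0.2, 0, 0, 0, 0, 0.26, 0, 0, 0, 0, 0.32, 0]}}

```text
time: 14.92
tool_pos: [452.9, 317.7, 237.1]
tcp_rot: [3.141, 0.001, -3.016]
contact_force: [-0.3, 0.2, -2.9]
grip_width: 20.1
finger_force: 30.0
```

Call:
{"method": "shift_gripper", "body": {"rows": [0, 0, 0, 0.08, 0, 0, 0, 0, 0.16, 0, 0, 0, 0, 0.2, 0, 0, 0, 0, 0.2, 0]}}

```text
time: 15.42
tool_pos: [452.7, 317.7, 226.8]
tcp_rot: [-3.142, -0.0, -3.016]
contact_force: [-0.2, 1.2, -2.0]
grip_width: 19.9
finger_force: 30.0
```

```bash
python3 -c "
from h import *
go(*at(RACK,-250),226,RACK[2])"
```

```text
shift [138.1  -0.3   0.8] turn -0.001 | tcp [452.7 317.7 226.8] [-3.142 -0.    -3.016] t 15.43 w 19.9 F [-0.2  1.2 -2. ] M [0.07 0.03 0.01]
```

Call:
{"method": "shift_gripper", "body": {"rows": [0, 0.16, 0, 0, 0, 0, 0.44, 0, 0, 0, 0, 0.8, 0, 0, 0, 0, 1.16, 0, 0, 0, 0, 1.52, 0, 0, 0]}}

```text
time: 16.05
tool_pos: [375.7, 307.9, 227.1]
tcp_rot: [3.142, -0.0, -3.016]
contact_force: [0.1, 0.1, -2.6]
grip_width: 19.6
finger_force: 30.0
```

Call:
{"method": "shift_gripper", "body": {"rows": [0, 0.4, 0, 0, 0, 0, 0.8, 0, 0, 0, 0, 1.1, 0, 0, 0, 0, 1.24, 0, 0, 0, 0, 1.24, 0, 0, 0]}}

```text
time: 16.68
tool_pos: [315.6, 300.5, 227.1]
tcp_rot: [3.141, 0.0, -3.016]
contact_force: [-0.4, -0.3, -2.7]
grip_width: 19.9
finger_force: 30.0
```

Call:
{"method": "shift_gripper", "body": {"rows": [0, 0, 0, 0.1, 0, 0, 0, 0, 0.2, 0, 0, 0, 0, 0.28, 0, 0, 0, 0, 0.28, 0]}}

```text
time: 17.18
tool_pos: [315.8, 300.3, 212.4]
tcp_rot: [-3.141, -0.001, -3.017]
contact_force: [-0.3, -0.1, -1.9]
grip_width: 19.6
finger_force: 30.0
```

Run:
```python
from h import *
from plant import bot, workorder, capture
go(*at(RACK,-250),206,RACK[2])
B=np.zeros((600,800,3),np.uint8)
for n,x0,y0,w,h,s,oy in(("side",230,330,250,130,2.4,0),("scene",270,90,240,115,2.4,320)):
    c=capture(n);q=proj(c,place(RACK,[(50,50,44),(50,-50,44),(-50,-50,44),(-50,50,44)]));print(n,((q-[x0,y0]+.5)*s-.5+[0,oy]).round().tolist())
    a=cv2.resize(c["color"][y0:y0+h,x0:x0+w,::-1],None,fx=s,fy=s,interpolation=cv2.INTER_CUBIC)
    B[oy:oy+a.shape[0],:a.shape[1]]=a
cv2.imwrite("pics/g.png",B)
```

```text
shift [ 0.2 -0.2  6.4] turn -0.001 | tcp [315.8 300.3 212.4] [-3.141e+00 -1.000e-03 -3.017e+00] t 17.18 w 19.6 F [-0.3 -0.1 -1.9] M [0.08 0.04 0.01]
side [[47.0, 291.0], [65.0, 123.0], [222.0, 125.0], [220.0, 294.0]]
scene [[462.0, 519.0], [399.0, 570.0], [305.0, 520.0], [370.0, 473.0]]
```

View pics/g.png

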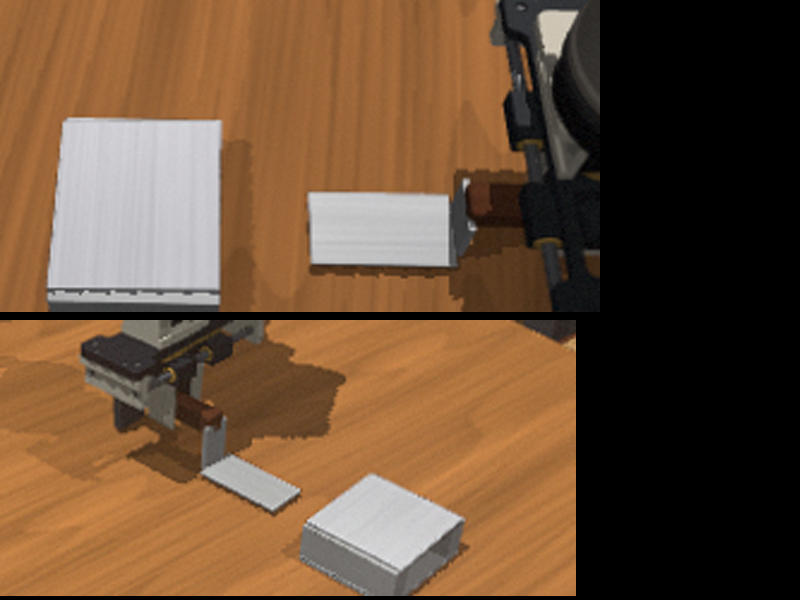

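The blank lies centred and square on the rack: side-view corners (64,119), (220,121), (48,290) against predicted (65,123), (222,125), (47,291). The lifter is clear, so I'm lowering it gently until it touches the bench.

Call:
{"method": "shift_gripper", "body": {"rows": [0, 0, 0, 0.04, 0, 0, 0, 0, 0.08, 0, 0, 0, 0, 0.11, 0, 0, 0, 0, 0.12, 0, 0, 0, 0, 0.12, 0]}}

```text
time: 17.9
tool_pos: [315.8, 300.4, 206.9]
tcp_rot: [3.142, 0.0, -3.016]
contact_force: [0.8, 0.1, -2.4]
grip_width: 19.7
finger_force: 30.0
```

Call:
{"method": "shift_gripper", "body": {"rows": [0, 0, 0, 0.01, 0, 0, 0, 0, 0.01, 0, 0, 0, 0, 0.01, 0]}}

```text
time: 18.27
tool_pos: [315.8, 300.5, 206.4]
tcp_rot: [3.142, 0.0, -3.016]
contact_force: [1.0, 0.6, -1.7]
grip_width: 19.5
finger_force: 30.0
```

Call:
{"method": "shift_gripper", "body": {"rows": [0, 0, 0, 0.01, 0, 0, 0, 0, 0.02, 0, 0, 0, 0, 0.02, 0]}}

```text
time: 18.65
tool_pos: [315.8, 300.5, 206.0]
tcp_rot: [3.141, 0.001, -3.016]
contact_force: [-2.3, -0.0, 5.8]
grip_width: 19.7
finger_force: 30.0
```

Call:
{"method": "shift_gripper", "body": {"rows": [26, 0, 0, 0, 0, 40, 0, 0, 0, 0, 60, 0, 0, 0, 0, 60, 0, 0, 0, 0, 60, 0, 0, 0, 0]}}

```text
time: 19.27
tool_pos: [315.8, 300.4, 205.4]
tcp_rot: [3.142, 0.0, -3.016]
contact_force: [-1.0, 0.4, 0.1]
grip_width: 58.9
finger_force: 0.0
```

Call:
{"method": "shift_gripper", "body": {"rows": [60, 0, 0, -0.2, 0, 60, 0, 0, -0.8, 0, 60, 0, 0, -1.8, 0, 60, 0, 0, -2.8, 0, 60, 0, 0, -3, 0]}}

```text
time: 19.9
tool_pos: [316.1, 300.7, 359.1]
tcp_rot: [3.138, 0.006, -3.016]
contact_force: [0.1, 0.4, 0.6]
grip_width: 59.8
finger_force: 0.0
```

Call:
{"method": "shift_gripper", "body": {"rows": [60, 0, 0, 0, 0, 60, 0, 0, 0, 0, 60, 0, 0, 0, 0, 60, 0, 0, 0, 0]}}

```text
time: 20.4
tool_pos: [315.8, 300.4, 354.7]
tcp_rot: [-3.141, -0.002, -3.016]
contact_force: [-0.0, 0.1, 0.3]
grip_width: 59.8
finger_force: 0.0
```

```bash
python3 - <<'E'
from h import *
from plant import bot, workorder, capture
B=np.zeros((600,800,3),np.uint8)
for n,x0,y0,w,h,s,oy in(("side",230,330,330,130,2.4,0),("scene",230,90,280,115,2.4,320)):
    c=capture(n)
    a=cv2.resize(c["color"][y0:y0+h,x0:x0+w,::-1],None,fx=s,fy=s,interpolation=cv2.INTER_CUBIC)
    B[oy:oy+a.shape[0],:a.shape[1]]=a
cv2.imwrite("pics/i.png",B)
E
```

```text
(no output)
```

View pics/i.png

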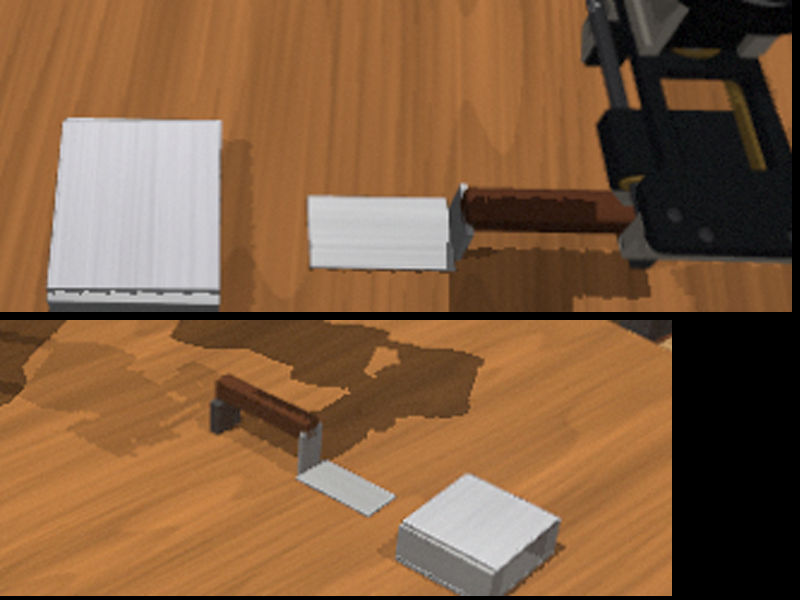

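The lifter stands flat on its blade and heel, with the blade tip at (310,268) in the composite and clear of the rack. The blank is square on the rack and the gripper is clear of everything.

```bash
python3 -c "
from plant import bot, workorder, capture
print(workorder.close_job())"
```

```text
the job is handed in; nothing more can be done
None
```

Job handed in at about 20 s: the last pictures show the square blank centred and square on the rack and the lifter standing on the open bench clear of it; the round blank was never approached, and no verdict was printed.

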